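# Fetch the carving handpiece from behind the finishing supplies

## Robot

A 6-joint arm with a two-finger parallel gripper is mounted at the origin on the work surface. World frame = base frame: x ahead of the robot, y to its left, z up, the work surface at z = 0. Lengths are in m, angles in rad, forces in N, time in s.
With the tool pointing down it reaches from about 0.425 to 0.95 m from the base axis. Payload 3.5 kg.
Tool frame: the origin (TCP) lies on the centre line of the jaws, within the pads' length; the fingertips stand 14 mm ahead of it and the grasp point (between the pads) lies 5 mm behind it (ctrl.finger_overhang is the distance from the TCP to the fingertips, in m); z points along the fingers, y is the line along which they close (so a half turn about z gives the same grasp; the last joint's range is limited). The gripper opens to 85 mm and grips with 20 to 120 N. Pads are 22 mm wide; open, the fingers measure 114 mm over their backs; the gripper's body (76 mm by 85 mm) begins 54 mm behind the grasp point. The pads swing forward as they close: fully open they stand 13 mm farther back than shut.
Start: joints at [-1.358, 0.286, 1.577, -0, 1.279, -0.15], TCP at [0.24, -0.631, 0.245] pointing down, gripper open.
Joint ranges: [-2.77, 2.77], [-0.9, 2.22], [0.21, 2.48], [-1.53, 4.67], [0.24, 2.81], [-2.84, 2.84]. Speed limits (rad/s): [2.79, 2.79, 3.14, 3.14, 3.14, 3.14].

## Interface

Orientations are given as a unit quaternion [x, y, z, w].
In Python, from plant import ctrl gives the robot as it stands.
- The arm moves only by the tool send_rows, never from a script. Its argument "moves" is text: rows parted by semicolons, each of 7 numbers parted by spaces: the turn, a rotation vector about the tool's x, y, z in units of 360 degrees (1.0 is 360 degrees), then the shift along the tool's x, y, z in units of 20 cm (1.0 is 20 cm), then the gripper's target within -1 to 1 (fully open at 1, half-way at 0, shut at -1). A call has 1 to 12 rows; each row is the pose to reach, as a shift and turn from the pose commanded when the call began, along the tool's axes at that moment, turning the shorter way round; what a row does not reach only later rows make up. A row lasts 1/8 s, in which the tool goes at most 62.5 mm and 10.7 degrees, less where a joint would pass 70% of its speed; a pose out of reach is approached as far as the arm can. A call with a number of a shift or a turn outside -1 to 1 is refused whole. A call with a gripper value outside its range is refused whole. The fingers move at their own pace and stop on an object; "newtons" is the grip in N (left out, the last holds). Time passes only in rows, so rows that repeat a pose let the fingers close. It gives the time, the measured TCP pose, the force, the opening and the grip force at its end, in the units of the state.
- ctrl.get_state(): the state, without advancing time (a new reading comes with each control period).
- ctrl.read_camera(name): name is "scene" or "top"; returns a dict with "image" (384x512x3 uint8, red, green, blue), "fovy" (degrees; the focal length in pixels is half the picture's height over the tangent of half this angle, whatever the lens; pixels are square), "cx", "cy" (the principal point, pixels), "distortion" ([k1, k2, p1, p2, k3] as OpenCV has them; the pictures are not rectified), "extrinsics" (4x4, takes a point from camera to world coordinates). Camera axes: x right, y up, looking along -z (the intrinsics and any distortion apply to the point x, -y, -z); pixel columns grow to the right and rows downward; lengths in m; the calibration is good to about 2 mm. A picture is of the moment at which its call begins. There is no depth.
- ctrl.sign_off(): hands the job in; it is judged then, once.
The state is a dict: "time": time; "qpos": joint angles; "dq": joint speeds; "joint_efforts": joint torques, N m; "eef_pos": TCP position; "tcp_rot": TCP orientation; "contact_force": force on the tool from outside, world axes, zero at the start; "wrist_torque": the same for the moment, N m; "opening": opening from 0.0 (shut) to 1.0 (fully open); "finger_force": force on a finger pad.
Only numpy, scipy, OpenCV 4.12 (cv2) and the standard library are available. Lean on these libraries where they do the work, as an engineer would, in place of code of your own. Each camera call takes 0.05 s, during which the arm holds its last target. There are 200 camera calls.

## Task

I need the carving handpiece that lies at the back of the finishing tray, behind the glue bottle, the tin and the jar: first set all three of those upright on the black rubber mat, then lay the handpiece in both forks of the empty wooden cradle, with its barrel about centred between them (nose either way). Then put the three back in the tray, upright, each on the mark where it stood before. Do not tip any of them over, and leave the burr block, the small bowl and the sanding block where they are.

Things in the scene. Friction and masses are not known exactly. Their poses are not given: they have to be found in the camera images.
- glue_mid (a point): Glue bottle: white plastic, round, 52 mm diameter, 124 mm tall with a black cone nozzle; straight sides up to 84 mm above its foot, then a shoulder up to 98 mm and a cap 23 mm across tapering to 7 mm. About 0.22 kg. Loose, stands upright on one of the tray's three marks. Point: on its axis half-way up (62 mm above its foot), z up.
- tin_mid (a point): Tin: bare steel can with a brown paper band, round, 53 mm diameter, straight sides to 108 mm, small dark screw cap 22 mm across on top, 118 mm tall in all. About 0.30 kg. Loose, stands upright on one of the tray's three marks. Point: on its axis half-way up (59 mm above its foot), z up.
- jar_mid (a point): Jar: amber glass with a wide black lid, round, 53 mm diameter, straight sides to 86 mm, lid 51 mm across from 94 to 116 mm, 116 mm tall in all. About 0.28 kg. Loose, stands upright on one of the tray's three marks. Point: on its axis half-way up (58 mm above its foot), z up.
- handpiece_mid (a point): Carving handpiece: straight aluminium pen, no hose; barrel 18 mm thick, 140 mm long, then cone nose and burr to 115 mm from the barrel's middle; 0.11 kg, loose. Lies level in two V rests at the tray's back, axis 34 mm above the table, free between the rests. Point: on the axis, middle of the barrel; y along the barrel to the nose. No room for a gripper until the containers are cleared.
- tray: Finishing tray, fixed: plywood, 200 (x) by 240 mm (y), floor 4 mm and lip 10 mm above the table. Origin: centre of its underside; x from its front (robot side) to its back. Flat dark marks 62 mm across at (x, y) = (-3, 48), (-3, -48), (-51, 0) mm carry the containers, which on which varies. Handpiece rests at x = 55, y = +-45 mm, 12 mm thick, tops 34 mm above the table.
- mat: Black rubber mat, fixed, the side area: 200 mm (its x) by 220 mm (its y), 4 mm thick; origin at the centre of its underside. To the left or to the right of the tray.
- cradle_seat (a point): Handpiece cradle, fixed, across the tray from the mat: pale wooden base 70 (x) by 130 mm (y), 8 mm thick; two forks 12 mm thick, 90 mm apart centre to centre along y, each a 90 degree V open upwards, 35 mm wide at the mouth, tops 51 mm above the table. Point: where the middle of the barrel's axis lies when seated, midway between the forks, 46 mm above the table; y along the seated barrel.
- burr_block: Bystander: dark turned wooden block, 72 mm across and 30 mm tall, with seven steel burrs standing in it to 52 mm. Loose. Origin at the centre of its underside.
- bowl: Bystander: small pale wooden bowl, 90 mm across, 40 mm tall, empty. Loose. Origin at the centre of its underside.
- sander: Bystander: cork sanding block 100 x 60 x 26 mm. Loose. Origin at the centre of its underside.
Things that resemble listed ones, but are neither listed nor needed, are in the scene too. Leave any red look-alike of the part that bears glue_mid alone.

How it is judged:
On the way, in this order (a step that is already met when the one before it is completed fails the run):
1. the glue bottle, the tin and the jar all stand upright on the mat, released (x of glue_mid in the frame of mat between -0.1 and 0.1 m and y of glue_mid in the frame of mat between -0.11 and 0.11 m and height (world z) of glue_mid between 0.058 and 0.074 m and angle between each of glue_mid, tin_mid, jar_mid's own z axis and vertical below 0.15 rad and linear speed of each of glue, tin, jar below 0.03 m/s and contact force between the fingers and glue below 0.2 N and x of tin_mid in the frame of mat between -0.1 and 0.1 m and y of tin_mid in the frame of mat between -0.11 and 0.11 m and height (world z) of tin_mid between 0.055 and 0.071 m and contact force between the fingers and tin below 0.2 N and x of jar_mid in the frame of mat between -0.1 and 0.1 m and y of jar_mid in the frame of mat between -0.11 and 0.11 m and height (world z) of jar_mid between 0.054 and 0.07 m and contact force between the fingers and jar below 0.2 N), for 0.2 s.
2. the handpiece lies seated in both forks of the cradle, released (x of handpiece_mid in the frame of cradle_seat between -0.006 and 0.006 m and y of handpiece_mid in the frame of cradle_seat between -0.015 and 0.015 m and z of handpiece_mid in the frame of cradle_seat between -0.006 and 0.006 m and angle between the y axis of handpiece_mid and the y axis of cradle_seat, either way round below 0.12 rad and linear speed of handpiece below 0.03 m/s and contact force between the fingers and handpiece below 0.2 N), for 0.2 s.
At the end, for the whole second after the job is handed in: Handpiece at rest in both cradle forks: barrel middle within 15 mm of the cradle's middle along it, within 6 mm across and in height, in line to 0.12 rad. Glue bottle, tin and jar upright (0.15 rad), released, at rest, each within 15 mm of where it stood at the start (all of step 2 and distance of each of glue_mid, tin_mid, jar_mid from where it was at the start of the episode below 0.015 m and angle between each of glue_mid, tin_mid, jar_mid's own z axis and vertical below 0.15 rad and linear speed of each of glue, tin, jar below 0.03 m/s and contact force between the fingers and glue below 0.2 N and contact force between the fingers and tin below 0.2 N and contact force between the fingers and jar below 0.2 N); the robot touches nothing.
It fails at once if the glue bottle, the tin or the jar is tipped over (angle between any of glue_mid, tin_mid, jar_mid's own z axis and vertical above 0.7 rad).
It fails at once if the burr block, the small bowl or the sanding block is moved more than 20 mm (distance of any of burr_block, bowl, sander from where it was at the start of the episode above 0.02 m).
It also fails if it takes over 138 s, if anything falls off the work surface, if the arm or the gripper's body presses on something with over 40 N, if the wrist force passes 120 N, or if a joint passes its speed limit or range.

## Working session

There is one attempt and no reset: what is moved stays moved. The work goes in short steps, Python scripts to look and compute and a tool call to move; the robot and the scene stay as the last step left them, time stands still between calls to the robot, and variables do not carry over. Pictures are saved under pics/ and viewed, at most 14 in all, crops included, and the job is handed in when it is done.

Besides the shell and the picture viewer there is one more tool, called after "Emit:" in YAML: its name, and indented under it one key for each argument. send_rows: Moves the arm, as the interface text tells. Its arguments: {"type":"object","properties":{"moves":{"type":"string"},"newtons":{"type":"number"}},"required":["moves"]}

```bash
mkdir -p pics; ls
cat > h.py <<'E'
import numpy as np, cv2
from plant import ctrl
def cam(n,save=None):
    c=ctrl.read_camera(n)
    if save: cv2.imwrite('pics/'+save,c['image'][:,:,::-1])
    return c
def K(c):
    f=c['image'].shape[0]/2/np.tan(np.radians(c['fovy'])/2)
    return np.array([[f,0,c['cx']],[0,f,c['cy']],[0,0,1.]])
def ray(c,uv):
    p=cv2.undistortPoints(np.array([[uv]],float),K(c),np.array(c['distortion'],float))[0,0]
    E=np.array(c['extrinsics']);d=E[:3,:3]@np.array([p[0],-p[1],-1.]);return E[:3,3],d/np.linalg.norm(d)
def onz(c,uv,z):
    o,d=ray(c,uv);return o+d*(z-o[2])/d[2]
def proj(c,P):
    E=np.array(c['extrinsics']);q=(np.atleast_2d(P)-E[:3,3])@E[:3,:3];q=q*[1,-1,-1]
    return cv2.projectPoints(q,np.zeros(3),np.zeros(3),K(c),np.array(c['distortion'],float))[0][:,0]
def tri(c1,u1,c2,u2):
    o1,d1=ray(c1,u1);o2,d2=ray(c2,u2)
    s=np.linalg.lstsq(np.c_[d1,-d2],o2-o1,rcond=None)[0];a,b=o1+d1*s[0],o2+d2*s[1]
    return (a+b)/2,np.linalg.norm(a-b)
E
python3 - <<'E'
from h import *
for n in('scene','top'):
    c=cam(n,n+'0.png');print(n,c['fovy'],c['cx'],c['cy'],c['distortion'],np.round(c['extrinsics'],3).tolist())
s=ctrl.get_state();print(s)
E
```

```text
pics
scene 55.701901124487804 253.32983253320498 190.97055865523944 [-0.04846303  0.          0.          0.          0.        ] [[0.867, -0.436, 0.242, 0.801], [0.499, 0.755, -0.426, -0.387], [0.002, 0.49, 0.872, 0.855], [0.0, 0.0, 0.0, 1.0]]
top 50.582860561332666 260.2817744726753 191.67680877631201 [0.02696454 0.         0.         0.         0.        ] [[-0.005, 0.992, -0.129, 0.453], [-1.0, -0.006, -0.011, 0.002], [-0.012, 0.128, 0.992, 1.055], [0.0, 0.0, 0.0, 1.0]]
{'time': 0.1, 'qpos': array([-1.35798422e+00,  2.87132571e-01,  1.57803531e+00, -4.46015662e-05,
        1.27860962e+00, -1.49980449e-01]), 'dq': array([-0.00105206, -0.00118714, -0.00431116, -0.00085759,  0.00072313,
       -0.00074848]), 'joint_efforts': array([ 5.87097529e-04, -4.07298553e+01, -2.93699294e+01, -1.49287343e-04,
        3.40238934e-03,  8.69939129e-06]), 'eef_pos': array([ 0.23945723, -0.63048956,  0.24404592]), 'tcp_rot': array([ 9.83591008e-01,  1.80409354e-01, -5.56517533e-05, -1.09121317e-03]), 'contact_force': array([-0.10426209, -0.41052726, -0.77808926]), 'wrist_torque': array([ 0.02492119, -0.03803123,  0.04572115]), 'finger_force': 0.0, 'opening': 0.9993682421372074}
```

View pics/scene0.png

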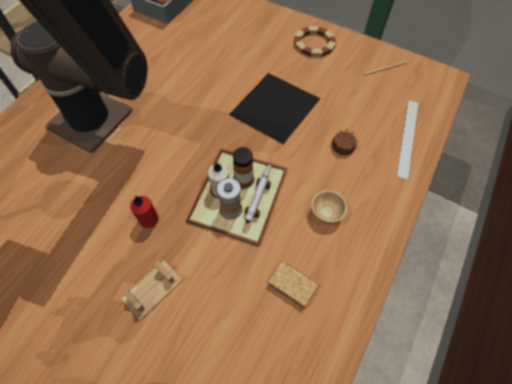

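View pics/top0.png

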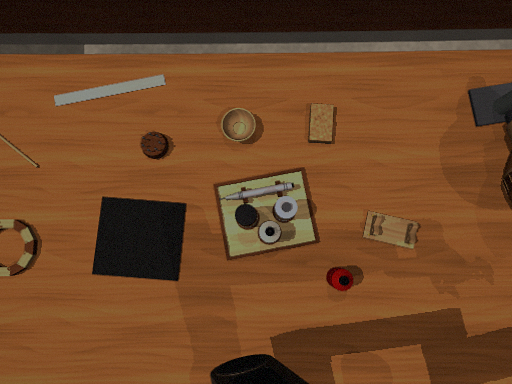

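The scene view shows the tray near (238,195), with the mat at (275,107), the cradle at (151,290) and the red look-alike at (145,212). In the top view I see the glue at (269,231), tin (285,208), jar (246,216), handpiece around (257,192), mat (140,238) and cradle (391,229). I'll zoom in on both.

Run:
```python
from h import *
a=cv2.imread('pics/top0.png')[160:265,205:345];cv2.imwrite('pics/t1.png',cv2.resize(a,None,fx=5.5,fy=5.5,interpolation=cv2.INTER_CUBIC))
a=cv2.imread('pics/scene0.png')[140:245,180:295];cv2.imwrite('pics/s1.png',cv2.resize(a,None,fx=5.5,fy=5.5,interpolation=cv2.INTER_CUBIC))
a=cv2.imread('pics/top0.png')[205:255,355:425];b=cv2.imread('pics/scene0.png')[255:325,115:190]
a=cv2.resize(a,None,fx=5,fy=5,interpolation=cv2.INTER_CUBIC);b=cv2.resize(b,None,fx=5,fy=5,interpolation=cv2.INTER_CUBIC)
o=np.zeros((350,350+375,3),np.uint8);o[:250,:350]=a;o[:350,350:]=b;cv2.imwrite('pics/c1.png',o)
```

```text
(no output)
```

View pics/t1.png

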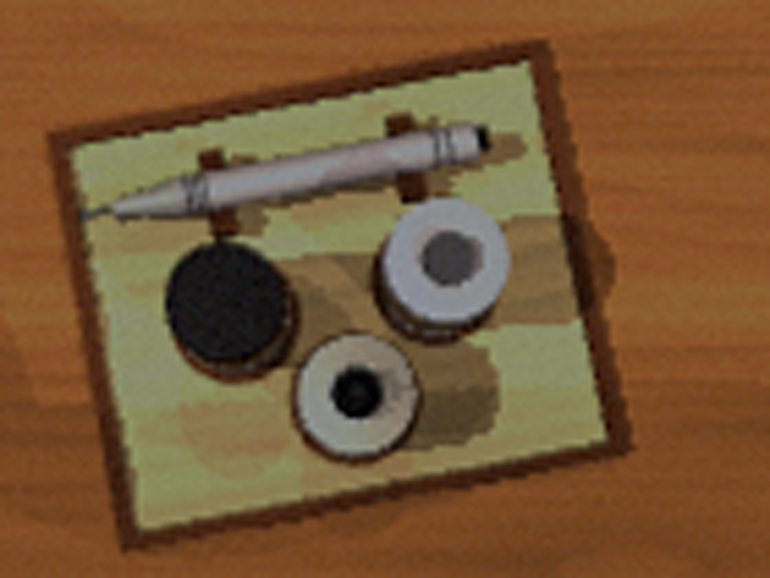

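View pics/s1.png

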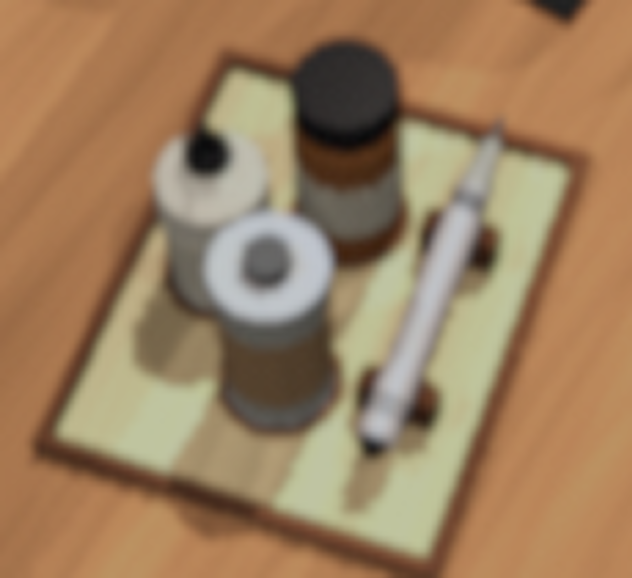

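View pics/c1.png

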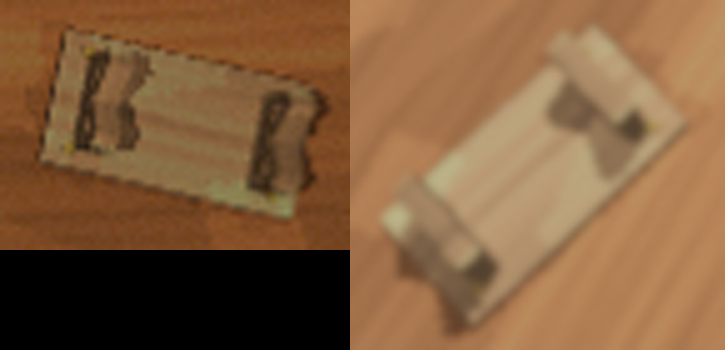

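The crops give tray, container and cradle corners well. In the t1 crop: tin top (447,258), jar lid (225,302), glue (357,395), handpiece butt (482,138) and burr tip (85,215).

```bash
cat > m.py <<'E'
from h import *
from scipy.optimize import least_squares
T=cam('top');S=cam('scene')
up=lambda p,f,o:[(np.array(q)+.5)/f-.5+o for q in p]
t=lambda *p:up(p,5.5,[205,160]); s=lambda *p:up(p,5.5,[180,140])
ct=lambda *p:up(p,5,[355,205]); cs=lambda *p:up([(x-350,y) for x,y in p],5,[115,255])
f=lambda v:np.round(v,4).tolist()
def pair(n,a,b):
    for x,y in zip(a,b):
        P,e=tri(T,x,S,y);print(n,f(P),'err',round(e,4))
pair('tin',t((447,258)),s((270,265)))
pair('jar',t((225,302)),s((345,88)))
pair('glue shoulder',t((357,398)),s((211,177)))
pair('hp butt/tip',t((486,138),(85,215)),s((373,440),(498,125)))
def rect(n,w,h,z,a,b):
    L=np.array([[1,1],[1,-1],[-1,-1],[-1,1]])*[w/2,h/2]
    def r(p):
        R=np.array([[np.cos(p[2]),-np.sin(p[2])],[np.sin(p[2]),np.cos(p[2])]])
        P=np.c_[L@R.T+p[:2],np.full(4,p[3])]
        return np.r_[(proj(T,P)-np.array(a)).ravel(),(proj(S,P)-np.array(b)).ravel()]
    m=np.mean([onz(T,x,z) for x in a],0)
    for fixed in (0,1):
        q=least_squares(lambda p:r(np.r_[p[:3],z] if fixed else p),[m[0],m[1],.1,z],loss='soft_l1');print(n,'z fixed' if fixed else 'free',f(q.x),'px',round(np.sqrt(np.mean(q.fun**2)),2))
    return q.x
tr=rect('tray',.2,.24,.010,t((50,133),(548,40),(632,448),(125,548)),s((585,155),(435,575),(40,447),(228,55)))
rect('cradle',.07,.13,.008,ct((65,28),(320,90),(292,217),(40,160)),cs((687,125),(465,325),(383,215),(595,25)))
rect('mat',.2,.22,.004,[(103,197),(187,203),(179,280),(93,274)],[(319,99),(281,140),(231,111),(269,75)])
R=np.array([[np.cos(tr[2]),-np.sin(tr[2])],[np.sin(tr[2]),np.cos(tr[2])]])
for p in [(-.003,.048),(-.003,-.048),(-.051,0),(.055,0),(.055,.045),(.055,-.045)]:print(p,f(R@p+tr[:2]))
E
python3 m.py
```

```text
tin [0.5403, -0.047, 0.1149] err 0.0007
jar [0.522, 0.0465, 0.1173] err 0.0006
glue shoulder [0.4828, -0.0087, 0.0873] err 0.0013
hp butt/tip [0.6022, -0.0687, 0.0446] err 0.0022
hp butt/tip [0.568, 0.1144, 0.0345] err 0.0008
tray free [0.5349, -0.0009, 0.1855, 0.0087] px 0.84
tray z fixed [0.535, -0.0011, 0.1857, 0.01] px 0.84
cradle free [0.4894, -0.3187, -0.251, 0.0071] px 0.53
cradle z fixed [0.4896, -0.3186, -0.2509, 0.008] px 0.53
mat free [0.471, 0.3228, -0.0873, 0.0023] px 2.01
mat z fixed [0.471, 0.3222, -0.0882, 0.004] px 1.99
(-0.003, 0.048) [0.5232, 0.0456]
(-0.003, -0.048) [0.5409, -0.0488]
(-0.051, 0) [0.4849, -0.0105]
(0.055, 0) [0.589, 0.0091]
(0.055, 0.045) [0.5807, 0.0533]
(0.055, -0.045) [0.5973, -0.0351]
```

Measured poses agree with the text: container tops are near 0.115/0.117, the hp tip-to-butt length is 186 mm, and the marks lie within 2 mm of the containers. Next is a planner that only prints shifts.

```bash
cat > w.py <<'E'
import sys,numpy as np
# usage: w.py x,y,z,yaw x,y,z,yaw ...  first = commanded now; prints each leg's turn(z), shift x y z in units, rows needed
W=[np.array(list(map(float,a.split(',')))) for a in sys.argv[1:]]
for a,b in zip(W,W[1:]):
    n=1
    while 1:
        d=(b-a)/n;c,s=np.cos(a[3]),np.sin(a[3])
        if d[3]==0 or n==1: sh=np.array([c*d[0]+s*d[1],s*d[0]-c*d[1],-d[2]])/.2
        if abs(sh).max()<=1 or n>5: break
        n+=1
    t=-d[3]/2/np.pi
    print(b,f'calls {n}: turn {t:.4f} shift',np.round(sh,3),'rows/call %.1f'%max(np.linalg.norm(sh)*200/62.5,abs(t)*360/10.7))
E
# yaw of tool x; start yaw .363
python3 w.py .24,-.631,.245,.363 .361,-.4895,.245,.186 .4843,-.0097,.245,.186 .4843,-.0097,.075,.186 
echo; A=.4215,.3866; python3 w.py .4843,-.0097,.075,.186 .4843,-.0097,.225,.186 $A,.225,.186 $A,.075,.186 $A,.235,.186 .5407,-.048,.235,.186 .5407,-.048,.075,.186
```

```text
[ 0.361  -0.4895  0.245   0.186 ] calls 1: turn 0.0282 shift [ 0.817 -0.447 -0.   ] rows/call 3.0
[ 0.4843 -0.0097  0.245   0.186 ] calls 3: turn -0.0000 shift [ 0.35  -0.748 -0.   ] rows/call 2.6
[ 0.4843 -0.0097  0.075   0.186 ] calls 1: turn -0.0000 shift [0.   0.   0.85] rows/call 2.7

[ 0.4843 -0.0097  0.225   0.186 ] calls 1: turn -0.0000 shift [ 0.    0.   -0.75] rows/call 2.4
[0.4215 0.3866 0.225  0.186 ] calls 3: turn -0.0000 shift [ 0.019 -0.668 -0.   ] rows/call 2.1
[0.4215 0.3866 0.075  0.186 ] calls 1: turn -0.0000 shift [0.   0.   0.75] rows/call 2.4
[0.4215 0.3866 0.235  0.186 ] calls 1: turn -0.0000 shift [ 0.   0.  -0.8] rows/call 2.6
[ 0.5407 -0.048   0.235   0.186 ] calls 3: turn -0.0000 shift [ 0.061  0.749 -0.   ] rows/call 2.4
[ 0.5407 -0.048   0.075   0.186 ] calls 1: turn -0.0000 shift [0.  0.  0.8] rows/call 2.6
```

Emit:
send_rows:
  moves: "0.0282 0 0 0 0.817 -0.447 0 1;0.0282 0 0 0 0.817 -0.447 0 1;0.0282 0 0 0 0.817 -0.447 0 1;0.0282 0 0 0 0.817 -0.447 0 1"
  newtons: 40

```text
invalid input
```

Emit:
send_rows:
  moves: "0 0 0.0282 0.817 -0.447 0 1;0 0 0.0282 0.817 -0.447 0 1;0 0 0.0282 0.817 -0.447 0 1;0 0 0.0282 0.817 -0.447 0 1;0 0 0.0282 0.817 -0.447 0 1"
  newtons: 40

```text
time: 0.82
eef_pos: [0.3606, -0.4896, 0.2453]
tcp_rot: [0.996, 0.093, -0.0, 0.0]
contact_force: [0.2, -1.4, -0.3]
opening: 0.999
finger_force: 0.0
```

Emit:
send_rows:
  moves: "0 0 0 0.35 -0.748 0 1;0 0 0 0.35 -0.748 0 1;0 0 0 0.35 -0.748 0 1;0 0 0 0.35 -0.748 0 1"

```text
time: 1.32
eef_pos: [0.4016, -0.3288, 0.2454]
tcp_rot: [0.996, 0.093, -0.0, 0.0]
contact_force: [-0.0, -0.9, -0.0]
opening: 0.997
finger_force: 0.0
```

Emit:
send_rows:
  moves: "0 0 0 0.35 -0.748 0 1;0 0 0 0.35 -0.748 0 1;0 0 0 0.35 -0.748 0 1;0 0 0 0.35 -0.748 0 1"

```text
time: 1.82
eef_pos: [0.4434, -0.1696, 0.2455]
tcp_rot: [0.996, 0.093, 0.0, 0.0]
contact_force: [-0.6, 0.0, -0.1]
opening: 0.999
finger_force: 0.0
```

Emit:
send_rows:
  moves: "0 0 0 0.35 -0.748 0 1;0 0 0 0.35 -0.748 0 1;0 0 0 0.35 -0.748 0 1;0 0 0 0.35 -0.748 0 1;0 0 0 0.35 -0.748 0 1"

```text
time: 2.45
eef_pos: [0.4846, -0.0116, 0.2453]
tcp_rot: [0.996, 0.092, -0.0, 0.0]
contact_force: [-0.3, 0.2, -0.6]
opening: 1.001
finger_force: 0.0
```

Run:
```python
from h import *
a=cam('top')['image'][140:290,180:380,::-1];b=cam('scene')['image'][110:260,160:310,::-1]
cv2.imwrite('pics/p2.png',np.hstack([cv2.resize(x,None,fx=2.25,fy=2.25,interpolation=2) for x in(a,b)]))
s=ctrl.get_state();print(s['eef_pos'],s['tcp_rot'],s['qpos'])
```

```text
[ 0.48437156 -0.01157574  0.24530042] [ 9.95824987e-01  9.12826654e-02 -9.12787880e-05  2.48715655e-04] [-2.33418061e-01 -1.44083148e-01  2.03202345e+00 -5.57480010e-04
  1.25366666e+00  1.15473228e+00]
```

View pics/p2.png

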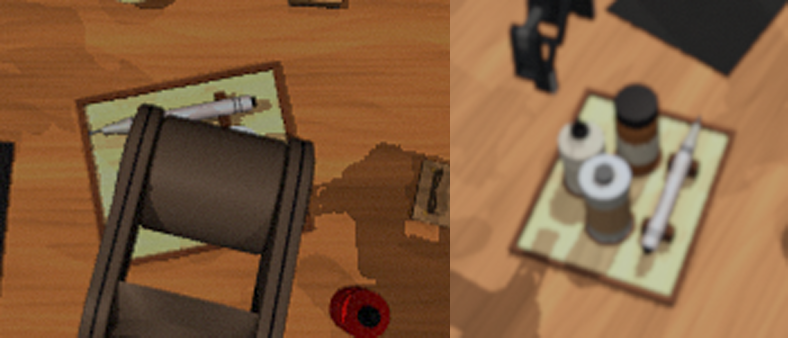

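The view shows the gripper above the glue bottle, with nothing disturbed. I'll descend and grip.

Emit:
send_rows:
  moves: "0 0 0 0 0 0.3 1;0 0 0 0 0 0.6 1;0 0 0 0 0 0.75 1;0 0 0 0 0 0.85 1;0 0 0 0 0 0.85 1;0 0 0 0 0 0.85 1"

```text
time: 3.3
eef_pos: [0.485, -0.0106, 0.0763]
tcp_rot: [0.996, 0.092, 0.001, 0.0]
contact_force: [-0.6, -0.0, 0.7]
opening: 1.001
finger_force: 0.0
```

Emit:
send_rows:
  moves: "0 0 0 0 0 0 -1;0 0 0 0 0 0 -1;0 0 0 0 0 0 -1;0 0 0 0 0 0 -1;0 0 0 0 0 0 -1;0 0 0 0 0 0 -1;0 0 0 0 0 0 -1;0 0 0 0 0 0 -1"

```text
time: 4.3
eef_pos: [0.4851, -0.0096, 0.0767]
tcp_rot: [0.996, 0.093, 0.001, 0.0]
contact_force: [-0.2, 1.7, 6.8]
opening: 0.594
finger_force: 41.7
```

Emit:
send_rows:
  moves: "0 0 0 0 0 -0.1 -1;0 0 0 0 0 -0.3 -1;0 0 0 0 0 -0.5 -1;0 0 0 0 0 -0.7 -1;0 0 0 0 0 -0.75 -1;0 0 0 0 0 -0.75 -1"

```text
time: 5.05
eef_pos: [0.4838, -0.0095, 0.2245]
tcp_rot: [0.996, 0.093, -0.0, -0.0]
contact_force: [0.3, 0.6, -2.8]
opening: 0.594
finger_force: 42.8
```

Emit:
send_rows:
  moves: "0 0 0 0 -0.15 0 -1;0 0 0 0.01 -0.35 0 -1;0 0 0 0.019 -0.55 0 -1;0 0 0 0.019 -0.668 0 -1"

```text
time: 5.55
eef_pos: [0.4612, 0.1238, 0.2219]
tcp_rot: [0.996, 0.093, -0.003, -0.0]
contact_force: [0.7, -0.1, -2.7]
opening: 0.594
finger_force: 42.9
```

Emit:
send_rows:
  moves: "0 0 0 0 -0.2 0 -1;0 0 0 0.01 -0.4 0 -1;0 0 0 0.019 -0.6 0 -1;0 0 0 0.019 -0.668 0 -1"

```text
time: 6.05
eef_pos: [0.4405, 0.2555, 0.2222]
tcp_rot: [0.996, 0.094, -0.003, 0.001]
contact_force: [0.4, -0.5, -2.9]
opening: 0.595
finger_force: 43.0
```

Emit:
send_rows:
  moves: "0 0 0 0 -0.2 0 -1;0 0 0 0.01 -0.4 0 -1;0 0 0 0.019 -0.55 0 -1;0 0 0 0.019 -0.668 0 -1;0 0 0 0.019 -0.668 0 -1;0 0 0 0.019 -0.668 0 -1"

```text
time: 6.8
eef_pos: [0.4212, 0.3852, 0.2238]
tcp_rot: [0.996, 0.092, -0.001, 0.001]
contact_force: [-0.2, -0.8, -2.1]
opening: 0.599
finger_force: 43.1
```

Emit:
send_rows:
  moves: "0 0 0 0 0 0.2 -1;0 0 0 0 0 0.45 -1;0 0 0 0 0 0.65 -1;0 0 0 0 0 0.72 -1;0 0 0 0 0 0.74 -1;0 0 0 0 0 0.74 -1"

```text
time: 7.55
eef_pos: [0.4227, 0.3869, 0.079]
tcp_rot: [0.996, 0.092, 0.001, -0.001]
contact_force: [-0.2, 0.1, -1.6]
opening: 0.589
finger_force: 43.1
```

Emit:
send_rows:
  moves: "0 0 0 0 0 0.01 -1;0 0 0 0 0 0.01 -1;0 0 0 0 0 0.01 -1"

```text
time: 7.92
eef_pos: [0.4224, 0.3871, 0.0769]
tcp_rot: [0.996, 0.093, 0.001, -0.001]
contact_force: [0.2, 0.5, 1.2]
opening: 0.597
finger_force: 43.5
```

Emit:
send_rows:
  moves: "0 0 0 0 0 0 1;0 0 0 0 0 0 1;0 0 0 0 0 0 1;0 0 0 0 0 0 1;0 0 0 0 0 0 1;0 0 0 0 0 -0.2 1;0 0 0 0 0 -0.5 1;0 0 0 0 0 -0.8 1;0 0 0 0 0 -0.8 1"

```text
time: 9.05
eef_pos: [0.4243, 0.3883, 0.2428]
tcp_rot: [0.996, 0.093, 0.006, -0.003]
contact_force: [-1.0, -0.3, 0.5]
opening: 1.001
finger_force: 0.0
```

Emit:
send_rows:
  moves: "0 0 0 0.03 0.3 0 1;0 0 0 0.061 0.6 0 1;0 0 0 0.061 0.749 0 1"

```text
time: 9.43
eef_pos: [0.461, 0.239, 0.234]
tcp_rot: [0.996, 0.092, -0.001, 0.0]
contact_force: [-0.3, 1.0, -0.8]
opening: 1.004
finger_force: 0.0
```

Emit:
send_rows:
  moves: "0 0 0 0.03 0.3 0 1;0 0 0 0.061 0.6 0 1;0 0 0 0.061 0.749 0 1"

```text
time: 9.8
eef_pos: [0.5007, 0.0938, 0.2341]
tcp_rot: [0.996, 0.091, -0.001, 0.0]
contact_force: [0.8, -0.2, 0.0]
opening: 0.998
finger_force: 0.0
```

Emit:
send_rows:
  moves: "0 0 0 0.03 0.3 0 1;0 0 0 0.061 0.6 0 1;0 0 0 0.061 0.749 0 1;0 0 0 0.061 0.749 0 1;0 0 0 0.061 0.749 0 1"

```text
time: 10.42
eef_pos: [0.5397, -0.0479, 0.2343]
tcp_rot: [0.996, 0.093, -0.001, -0.001]
contact_force: [-0.5, -0.1, -0.6]
opening: 1.003
finger_force: 0.0
```

```bash
python3 - <<'E'
from h import *
cam('scene','p3.png')
E
C=.5258,.317; B=.411,.267
python3 w.py .5407,-.048,.075,.186 .5407,-.048,.225,.186 $C,.225,.186 $C,.075,.186 $C,.235,.186 .5226,.046,.235,.186 .5226,.046,.075,.186 .5226,.046,.225,.186 $B,.225,.186
```

```text
[ 0.5407 -0.048   0.225   0.186 ] calls 1: turn -0.0000 shift [ 0.    0.   -0.75] rows/call 2.4
[0.5258 0.317  0.225  0.186 ] calls 2: turn -0.0000 shift [ 0.132 -0.904 -0.   ] rows/call 2.9
[0.5258 0.317  0.075  0.186 ] calls 1: turn -0.0000 shift [0.   0.   0.75] rows/call 2.4
[0.5258 0.317  0.235  0.186 ] calls 1: turn -0.0000 shift [ 0.   0.  -0.8] rows/call 2.6
[0.5226 0.046  0.235  0.186 ] calls 2: turn -0.0000 shift [-0.133  0.664 -0.   ] rows/call 2.2
[0.5226 0.046  0.075  0.186 ] calls 1: turn -0.0000 shift [0.  0.  0.8] rows/call 2.6
[0.5226 0.046  0.225  0.186 ] calls 1: turn -0.0000 shift [ 0.    0.   -0.75] rows/call 2.4
[0.411 0.267 0.225 0.186] calls 2: turn -0.0000 shift [-0.172 -0.595 -0.   ] rows/call 2.0
```

View pics/p3.png

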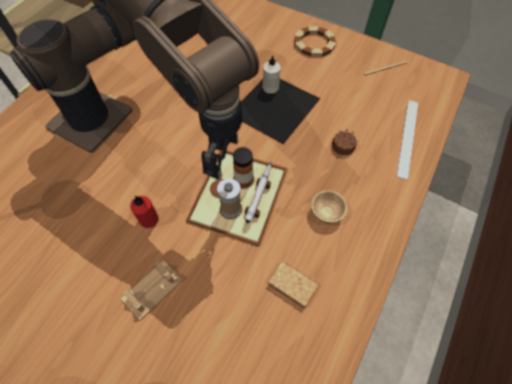

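The glue bottle stands upright on the mat at about (271,78), and everything else is undisturbed. Next the tin.

Emit:
send_rows:
  moves: "0 0 0 0 0 0.3 1;0 0 0 0 0 0.6 1;0 0 0 0 0 0.75 1;0 0 0 0 0 0.8 1;0 0 0 0 0 0.8 1;0 0 0 0 0 0.8 1"

```text
time: 11.22
eef_pos: [0.541, -0.048, 0.0764]
tcp_rot: [0.996, 0.093, 0.001, 0.0]
contact_force: [0.3, -0.0, -0.3]
opening: 0.996
finger_force: 0.0
```

Emit:
send_rows:
  moves: "0 0 0 0 0 0 -1;0 0 0 0 0 0 -1;0 0 0 0 0 0 -1;0 0 0 0 0 0 -1;0 0 0 0 0 0 -1;0 0 0 0 0 0 -1;0 0 0 0 0 0 -1"

```text
time: 12.1
eef_pos: [0.5405, -0.0482, 0.0758]
tcp_rot: [0.996, 0.093, 0.0, -0.0]
contact_force: [-0.7, 3.8, 5.1]
opening: 0.599
finger_force: 41.8
```

Emit:
send_rows:
  moves: "0 0 0 0 0 -0.1 -1;0 0 0 0 0 -0.3 -1;0 0 0 0 0 -0.5 -1;0 0 0 0 0 -0.7 -1;0 0 0 0 0 -0.75 -1;0 0 0 0 0 -0.75 -1"

```text
time: 12.85
eef_pos: [0.5399, -0.0487, 0.224]
tcp_rot: [0.996, 0.093, -0.001, 0.0]
contact_force: [-0.5, -0.1, -4.1]
opening: 0.599
finger_force: 42.6
```

Run:
```python
from h import *
S=cam('scene')
print(proj(S,[[.4215,.3866,.004],[.4215,.3866,.128]]))
print(ctrl.get_state()['eef_pos'])
```

```text
[[270.33339416  87.649976  ]
 [272.12564609  56.61493552]]
[ 0.53924481 -0.0484616   0.22289173]
```

Emit:
send_rows:
  moves: "0 0 0 0.02 -0.15 0 -1;0 0 0 0.05 -0.35 0 -1;0 0 0 0.08 -0.55 0 -1;0 0 0 0.11 -0.75 0 -1;0 0 0 0.132 -0.904 0 -1"

```text
time: 13.52
eef_pos: [0.5312, 0.1354, 0.2219]
tcp_rot: [0.996, 0.093, -0.003, -0.0]
contact_force: [0.5, -0.9, -3.2]
opening: 0.606
finger_force: 42.9
```

Emit:
send_rows:
  moves: "0 0 0 0.03 -0.2 0 -1;0 0 0 0.06 -0.4 0 -1;0 0 0 0.09 -0.6 0 -1;0 0 0 0.12 -0.8 0 -1;0 0 0 0.132 -0.904 0 -1;0 0 0 0.132 -0.904 0 -1;0 0 0 0.132 -0.904 0 -1"

```text
time: 14.4
eef_pos: [0.5253, 0.3155, 0.2241]
tcp_rot: [0.996, 0.092, -0.001, 0.001]
contact_force: [-0.1, -0.1, -3.0]
opening: 0.6
finger_force: 42.9
```

Emit:
send_rows:
  moves: "0 0 0 0 0 0.2 -1;0 0 0 0 0 0.45 -1;0 0 0 0 0 0.65 -1;0 0 0 0 0 0.73 -1;0 0 0 0 0 0.75 -1;0 0 0 0 0 0.75 -1;0 0 0 0 0 0.75 -1"

```text
time: 15.28
eef_pos: [0.5266, 0.3169, 0.077]
tcp_rot: [0.996, 0.093, 0.001, -0.0]
contact_force: [0.1, -0.6, -3.6]
opening: 0.602
finger_force: 42.2
```

Emit:
send_rows:
  moves: "0 0 0 0 0 0.008 -1;0 0 0 0 0 0.008 -1;0 0 0 0 0 0.008 -1"

```text
time: 15.65
eef_pos: [0.5265, 0.317, 0.0754]
tcp_rot: [0.996, 0.093, 0.001, -0.0]
contact_force: [-0.7, 0.1, 3.9]
opening: 0.601
finger_force: 42.5
```

Emit:
send_rows:
  moves: "0 0 0 0 0 0 1;0 0 0 0 0 0 1;0 0 0 0 0 0 1;0 0 0 0 0 0 1;0 0 0 0 0 0 1;0 0 0 0 0 -0.2 1;0 0 0 0 0 -0.5 1;0 0 0 0 0 -0.808 1;0 0 0 0 0 -0.808 1"

```text
time: 16.77
eef_pos: [0.5287, 0.318, 0.2434]
tcp_rot: [0.996, 0.093, 0.007, -0.002]
contact_force: [0.2, 0.2, -0.0]
opening: 1.0
finger_force: 0.0
```

Emit:
send_rows:
  moves: "0 0 0 -0.06 0.3 0 1;0 0 0 -0.12 0.6 0 1;0 0 0 -0.133 0.664 0 1"

```text
time: 17.15
eef_pos: [0.5232, 0.1784, 0.234]
tcp_rot: [0.996, 0.091, -0.001, 0.0]
contact_force: [0.1, 0.7, 0.3]
opening: 0.999
finger_force: 0.0
```

Emit:
send_rows:
  moves: "0 0 0 -0.06 0.3 0 1;0 0 0 -0.12 0.6 0 1;0 0 0 -0.133 0.664 0 1;0 0 0 -0.133 0.664 0 1;0 0 0 -0.133 0.664 0 1"

```text
time: 17.77
eef_pos: [0.5221, 0.0471, 0.235]
tcp_rot: [0.996, 0.093, -0.0, -0.0]
contact_force: [-0.1, 1.1, 0.1]
opening: 1.001
finger_force: 0.0
```

Emit:
send_rows:
  moves: "0 0 0 0 0 0.3 1;0 0 0 0 0 0.6 1;0 0 0 0 0 0.75 1;0 0 0 0 0 0.8 1;0 0 0 0 0 0.8 1;0 0 0 0 0 0.8 1"

```text
time: 18.52
eef_pos: [0.5238, 0.046, 0.0773]
tcp_rot: [0.996, 0.093, 0.002, 0.0]
contact_force: [0.5, 0.7, -0.0]
opening: 0.997
finger_force: 0.0
```

Emit:
send_rows:
  moves: "0 0 0 0 0 0 -1;0 0 0 0 0 0 -1;0 0 0 0 0 0 -1;0 0 0 0 0 0 -1;0 0 0 0 0 0 -1;0 0 0 0 0 0 -1;0 0 0 0 0 0 -1"

```text
time: 19.4
eef_pos: [0.5232, 0.0457, 0.0768]
tcp_rot: [0.996, 0.093, 0.001, 0.0]
contact_force: [-1.2, 1.2, 5.5]
opening: 0.611
finger_force: 39.4
```

Emit:
send_rows:
  moves: "0 0 0 0 0 -0.1 -1;0 0 0 0 0 -0.3 -1;0 0 0 0 0 -0.5 -1;0 0 0 0 0 -0.7 -1;0 0 0 0 0 -0.75 -1;0 0 0 0 0 -0.75 -1"

```text
time: 20.15
eef_pos: [0.5218, 0.0457, 0.2244]
tcp_rot: [0.996, 0.093, -0.0, -0.0]
contact_force: [0.1, 0.2, -2.8]
opening: 0.606
finger_force: 40.5
```

Emit:
send_rows:
  moves: "0 0 0 -0.04 -0.15 0 -1;0 0 0 -0.1 -0.35 0 -1;0 0 0 -0.16 -0.55 0 -1;0 0 0 -0.172 -0.595 0 -1"

```text
time: 20.65
eef_pos: [0.4639, 0.1577, 0.2221]
tcp_rot: [0.996, 0.094, -0.003, -0.0]
contact_force: [0.2, 0.8, -3.5]
opening: 0.609
finger_force: 40.7
```

Emit:
send_rows:
  moves: "0 0 0 -0.05 -0.2 0 -1;0 0 0 -0.12 -0.4 0 -1;0 0 0 -0.16 -0.55 0 -1;0 0 0 -0.172 -0.595 0 -1;0 0 0 -0.172 -0.595 0 -1;0 0 0 -0.172 -0.595 0 -1"

```text
time: 21.4
eef_pos: [0.4111, 0.266, 0.2248]
tcp_rot: [0.996, 0.092, -0.0, 0.0]
contact_force: [0.8, -0.2, -2.6]
opening: 0.608
finger_force: 40.9
```

Emit:
send_rows:
  moves: "0 0 0 0 0 0.2 -1;0 0 0 0 0 0.45 -1;0 0 0 0 0 0.65 -1;0 0 0 0 0 0.73 -1;0 0 0 0 0 0.75 -1;0 0 0 0 0 0.755 -1;0 0 0 0 0 0.755 -1"

```text
time: 22.28
eef_pos: [0.4112, 0.2665, 0.0768]
tcp_rot: [0.996, 0.092, -0.001, 0.001]
contact_force: [-6.7, -2.0, 7.2]
opening: 0.608
finger_force: 41.8
```

Emit:
send_rows:
  moves: "0 0 0 0 0 0 1;0 0 0 0 0 0 1;0 0 0 0 0 0 1;0 0 0 0 0 0 1;0 0 0 0 0 0 1;0 0 0 0 0 -0.2 1;0 0 0 0 0 -0.5 1;0 0 0 0 0 -0.805 1;0 0 0 0 0 -0.805 1;0 0 0 0 0 -0.805 1"

```text
time: 23.52
eef_pos: [0.4104, 0.2669, 0.235]
tcp_rot: [0.996, 0.093, -0.0, 0.0]
contact_force: [-0.2, -0.2, -0.0]
opening: 1.002
finger_force: 0.0
```

```bash
python3 w.py .411,.267,.235,.186 .5,.1335,.235,.186 .589,0,.235,1.757 .589,0,.11,1.757;python3 - <<'E'
from h import *
cam('scene','p4.png')
print(ctrl.get_state()['eef_pos'])
E
```

```text
[0.5    0.1335 0.235  0.186 ] calls 1: turn -0.0000 shift [ 0.314  0.738 -0.   ] rows/call 2.6
[0.589 0.    0.235 1.757] calls 1: turn -0.2500 shift [ 0.314  0.738 -0.   ] rows/call 8.4
[0.589 0.    0.11  1.757] calls 1: turn -0.0000 shift [0.    0.    0.625] rows/call 2.0
[0.40981009 0.26664115 0.23373761]
```

View pics/p4.png

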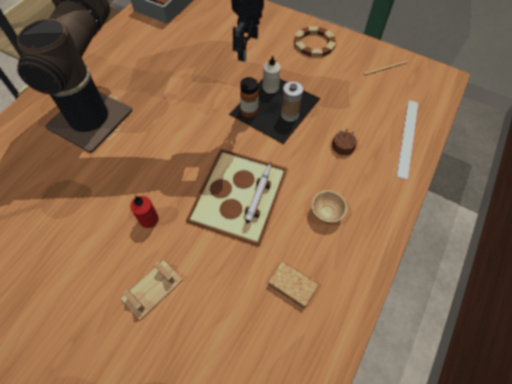

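All three stand upright on the mat at (249,100), (272,78) and (291,105), and the tray holds only the handpiece, (249,220) to (270,167). Now the handpiece.

Emit:
send_rows:
  moves: "0 0 0 0.1 0.25 0 1;0 0 0 0.2 0.5 0 1;0 0 0 0.314 0.738 0 1"

```text
time: 23.95
eef_pos: [0.499, 0.1321, 0.2327]
tcp_rot: [0.996, 0.093, -0.002, -0.0]
contact_force: [1.3, 0.4, 0.3]
opening: 1.002
finger_force: 0.0
```

Emit:
send_rows:
  moves: "0 0 -0.025 0.03 0.08 0 1;0 0 -0.05 0.06 0.16 0 1;0 0 -0.08 0.1 0.24 0 1;0 0 -0.11 0.14 0.32 0 1;0 0 -0.14 0.18 0.42 0 1;0 0 -0.17 0.22 0.52 0 1;0 0 -0.2 0.27 0.63 0 1;0 0 -0.225 0.314 0.738 0 1;0 0 -0.25 0.314 0.738 0 1;0 0 -0.25 0.314 0.738 0 1;0 0 -0.25 0.314 0.738 0 1"

```text
time: 25.32
eef_pos: [0.5879, 0.0003, 0.2338]
tcp_rot: [0.639, 0.769, -0.001, -0.001]
contact_force: [0.3, -0.0, 0.6]
opening: 1.001
finger_force: 0.0
```

Emit:
send_rows:
  moves: "0 0 0 0 0 0.25 0.2;0 0 0 0 0 0.5 0.2;0 0 0 0 0 0.625 0.2;0 0 0 0 0 0.625 0.2;0 0 0 0 0 0.625 0.2"

```text
time: 25.95
eef_pos: [0.5895, 0.0001, 0.1117]
tcp_rot: [0.639, 0.77, 0.001, 0.001]
contact_force: [0.9, 0.9, 1.1]
opening: 0.6
finger_force: 0.0
```

Run:
```python
from h import *
a=cam('top')['image'][150:270,190:350,::-1];b=cam('scene')['image'][120:240,180:300,::-1]
cv2.imwrite('pics/p5.png',np.hstack([cv2.resize(x,None,fx=2.8,fy=2.8,interpolation=2) for x in(a,b)]))
s=ctrl.get_state();print(s['eef_pos'],s['tcp_rot'],s['qpos'])
```

```text
[ 5.89971611e-01 -1.10456762e-04  1.12526758e-01] [0.63860619 0.76953129 0.0009574  0.0016798 ] [-1.72053228e-01  2.43555730e-01  1.88901979e+00 -1.19287337e-05
  1.00515019e+00 -3.57468767e-01]
```

View pics/p5.png

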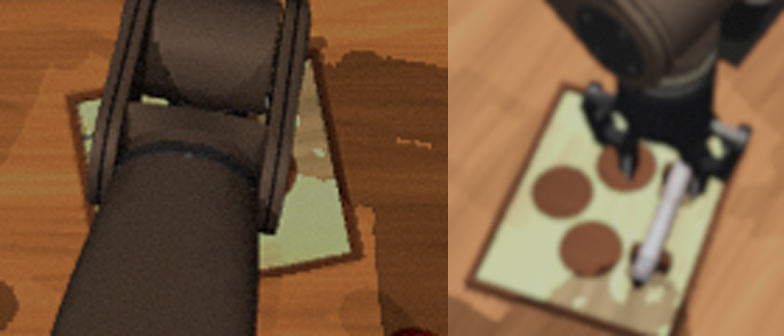

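The fingers straddle the barrel, at about (680,170) in the right-hand crop. Descending and gripping.

Emit:
send_rows:
  moves: "0 0 0 0 0 0.15 0.2;0 0 0 0 0 0.3 0.2;0 0 0 0 0 0.37 0.2;0 0 0 0 0 0.395 0.2;0 0 0 0 0 0.395 0.2;0 0 0 0 0 0.395 0.2"

```text
time: 26.8
eef_pos: [0.5896, -0.0001, 0.0327]
tcp_rot: [0.639, 0.77, 0.001, 0.001]
contact_force: [0.5, 0.6, -0.5]
opening: 0.602
finger_force: 0.0
```

Emit:
send_rows:
  moves: "0 0 0 0 0 0 -1;0 0 0 0 0 0 -1;0 0 0 0 0 0 -1;0 0 0 0 0 0 -1;0 0 0 0 0 0 -1;0 0 0 0 0 0 -1;0 0 0 0 0 0 -1"

```text
time: 27.68
eef_pos: [0.5894, -0.0, 0.032]
tcp_rot: [0.639, 0.77, 0.001, 0.001]
contact_force: [1.8, 2.2, 4.5]
opening: 0.193
finger_force: 39.4
```

```bash
D=.4896,-.3186; python3 w.py .589,0,.031,1.757 .589,0,.201,1.757 .545,-.14,.201,1.757 $D,.201,1.32 $D,.043,1.32
```

```text
[0.589 0.    0.201 1.757] calls 1: turn -0.0000 shift [ 0.    0.   -0.85] rows/call 2.7
[ 0.545 -0.14   0.201  1.757] calls 1: turn -0.0000 shift [-0.647 -0.346 -0.   ] rows/call 2.3
[ 0.4896 -0.3186  0.201   1.32  ] calls 1: turn 0.0696 shift [-0.826 -0.438 -0.   ] rows/call 3.0
[ 0.4896 -0.3186  0.043   1.32  ] calls 1: turn -0.0000 shift [0.   0.   0.79] rows/call 2.5
```

Emit:
send_rows:
  moves: "0 0 0 0 0 -0.1 -1;0 0 0 0 0 -0.3 -1;0 0 0 0 0 -0.55 -1;0 0 0 0 0 -0.8 -1;0 0 0 0 0 -0.85 -1;0 0 0 0 0 -0.85 -1"

```text
time: 28.42
eef_pos: [0.5878, 0.0, 0.2011]
tcp_rot: [0.639, 0.77, -0.0, -0.0]
contact_force: [0.6, -0.4, -1.3]
opening: 0.191
finger_force: 39.2
```

Emit:
send_rows:
  moves: "0 0 0 -0.15 -0.08 0 -1;0 0 0 -0.35 -0.19 0 -1;0 0 0 -0.55 -0.29 0 -1;0 0 0 -0.647 -0.346 0 -1;0 0 0 -0.647 -0.346 0 -1"

```text
time: 29.05
eef_pos: [0.5423, -0.1406, 0.198]
tcp_rot: [0.64, 0.769, -0.001, -0.003]
contact_force: [0.3, 0.0, -1.0]
opening: 0.194
finger_force: 39.3
```

Emit:
send_rows:
  moves: "0 0 0.015 -0.17 -0.09 0 -1;0 0 0.03 -0.35 -0.19 0 -1;0 0 0.045 -0.55 -0.29 0 -1;0 0 0.06 -0.75 -0.4 0 -1;0 0 0.0696 -0.826 -0.438 0 -1;0 0 0.0696 -0.826 -0.438 0 -1;0 0 0.0696 -0.826 -0.438 0 -1;0 0 0.0696 -0.826 -0.438 0 -1"

```text
time: 30.05
eef_pos: [0.4894, -0.317, 0.2011]
tcp_rot: [0.79, 0.614, 0.0, -0.0]
contact_force: [-0.3, 0.7, -0.6]
opening: 0.198
finger_force: 39.3
```

Emit:
send_rows:
  moves: "0 0 0 0 0 0.25 -1;0 0 0 0 0 0.45 -1;0 0 0 0 0 0.5 -1;0 0 0 0 0 0.5 -1;0 0 0 0 0 0.5 -1"

```text
time: 30.68
eef_pos: [0.4902, -0.3194, 0.1037]
tcp_rot: [0.79, 0.613, 0.0, 0.002]
contact_force: [-0.3, 0.4, -0.6]
opening: 0.194
finger_force: 39.3
```

Run:
```python
from h import *
a=cam('top')['image'][170:290,310,:] if 0 else cam('top')['image'][170:290,320:460,::-1];b=cam('scene')['image'][220:340,80:220,::-1]
cv2.imwrite('pics/p6.png',np.hstack([cv2.resize(x,None,fx=2.8,fy=2.8,interpolation=2) for x in(a,b)]))
s=ctrl.get_state();print(s['eef_pos'],s['tcp_rot'],s['opening'])
```

```text
[ 0.48996458 -0.31935421  0.10354768] [7.90226984e-01 6.12811112e-01 3.35498032e-04 1.93477802e-03] 0.19459219053955956
```

View pics/p6.png

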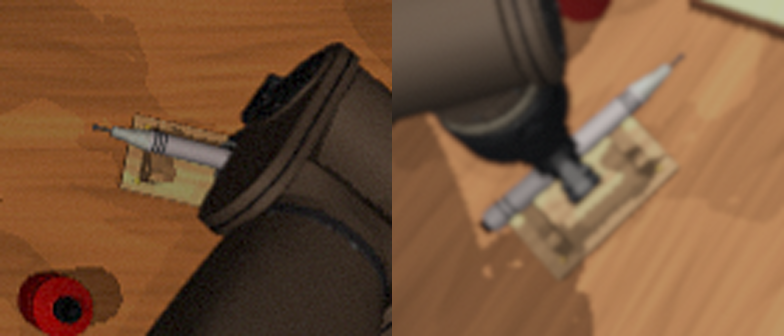

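Run:
```python
from h import *
T=cam('top');S=cam('scene')
u=lambda p,o:(np.array(p)+.5)/2.8-.5+o
P,e=tri(T,u((94,127),[320,170]),S,u((288,57),[80,220]));print('tip',P,e)
B=onz(S,u((94,223),[80,220]),.1055);print('butt',B)
d=P-B;print(np.linalg.norm(d),np.arctan2(-d[0],d[1]),'mid',B+d*70/185)
c=np.array([.48966,-.31935,.1055]);a=np.array([.248,.969,0]);print('exp',c+a*.115,c-a*.07)
```

```text
tip [ 0.51936267 -0.2052934   0.10425754] 0.0021234878486990046
butt [ 0.47087718 -0.38446575  0.1055    ]
0.18562089626464134 -0.26427855723926164 mid [ 0.48922304 -0.3166708   0.10502988]
exp [ 0.51818  -0.207915  0.1055  ] [ 0.4723  -0.38718  0.1055 ]
```

Held handpiece is within 3 mm of the expected pose along its length, and its yaw is within 0.013 rad. Lowering.

Emit:
send_rows:
  moves: "0 0 0 0 0 0.12 -1;0 0 0 0 0 0.22 -1;0 0 0 0 0 0.265 -1;0 0 0 0 0 0.28 -1;0 0 0 0 0 0.285 -1;0 0 0 0 0 0.285 -1;0 0 0 0 0 0.285 -1"

```text
time: 31.75
eef_pos: [0.4893, -0.3188, 0.0449]
tcp_rot: [0.79, 0.613, 0.0, 0.001]
contact_force: [0.0, -0.0, -0.6]
opening: 0.196
finger_force: 39.4
```

Emit:
send_rows:
  moves: "0 0 0 0 0 0.006 -1;0 0 0 0 0 0.006 -1;0 0 0 0 0 0.006 -1;0 0 0 0 0 0.006 -0.3;0 0 0 0 0 0.006 0;0 0 0 0 0 0.006 0.2;0 0 0 0 0 0.006 0.2;0 0 0 0 0 -0.2 0.2;0 0 0 0 0 -0.5 0.2;0 0 0 0 0 -0.8 0.2;0 0 0 0 0 -0.8 0.2"

```text
time: 33.12
eef_pos: [0.4916, -0.3209, 0.2117]
tcp_rot: [0.79, 0.613, 0.001, 0.007]
contact_force: [-0.1, -0.2, -0.5]
opening: 0.595
finger_force: 0.0
```

```bash
python3 w.py .4896,-.3186,.204,1.32 .545,-.14,.235,1.32 .545,-.14,.235,.186 .5258,.317,.235,.186
python3 - <<'E'
from h import *
print(ctrl.get_state()['eef_pos'],ctrl.get_state()['qpos'])
E
```

```text
[ 0.545 -0.14   0.235  1.32 ] calls 1: turn -0.0000 shift [ 0.934  0.047 -0.155] rows/call 3.0
[ 0.545 -0.14   0.235  0.186] calls 1: turn 0.1805 shift [ 0.  0. -0.] rows/call 6.1
[0.5258 0.317  0.235  0.186 ] calls 3: turn -0.0000 shift [ 0.109 -0.754 -0.   ] rows/call 2.4
[ 0.49159173 -0.32091563  0.21167064] [-7.51081114e-01  1.17534395e-01  1.83672224e+00  1.33036924e-05
  1.17386924e+00 -4.99489745e-01]
```

Emit:
send_rows:
  moves: "0 0 0 0.3 0.015 -0.05 1;0 0 0 0.6 0.03 -0.1 1;0 0 0 0.934 0.047 -0.155 1;0 0 0 0.934 0.047 -0.155 1;0 0 0 0.934 0.047 -0.155 1"

```text
time: 33.75
eef_pos: [0.5441, -0.1397, 0.2343]
tcp_rot: [0.79, 0.613, -0.001, -0.001]
contact_force: [-0.9, -0.2, 1.1]
opening: 1.002
finger_force: 0.0
```

Emit:
send_rows:
  moves: "0 0 0.03 0 0 0 1;0 0 0.06 0 0 0 1;0 0 0.09 0 0 0 1;0 0 0.12 0 0 0 1;0 0 0.15 0 0 0 1;0 0 0.1805 0 0 0 1;0 0 0.1805 0 0 0 1;0 0 0.1805 0 0 0 1"

```text
time: 34.75
eef_pos: [0.5441, -0.1409, 0.2347]
tcp_rot: [0.996, 0.093, -0.0, -0.0]
contact_force: [-0.1, -0.7, 0.4]
opening: 0.998
finger_force: 0.0
```

Emit:
send_rows:
  moves: "0 0 0 0.05 -0.3 0 1;0 0 0 0.09 -0.6 0 1;0 0 0 0.109 -0.754 0 1;0 0 0 0.109 -0.754 0 1"

```text
time: 35.25
eef_pos: [0.5379, 0.0139, 0.2352]
tcp_rot: [0.995, 0.095, -0.0, 0.0]
contact_force: [-0.1, -0.2, 0.3]
opening: 1.0
finger_force: 0.0
```

Emit:
send_rows:
  moves: "0 0 0 0.05 -0.3 0 1;0 0 0 0.09 -0.6 0 1;0 0 0 0.109 -0.754 0 1;0 0 0 0.109 -0.754 0 1"

```text
time: 35.75
eef_pos: [0.532, 0.1651, 0.2352]
tcp_rot: [0.996, 0.094, -0.0, 0.0]
contact_force: [-0.5, 0.4, -0.2]
opening: 1.002
finger_force: 0.0
```

Emit:
send_rows:
  moves: "0 0 0 0.05 -0.3 0 1;0 0 0 0.09 -0.6 0 1;0 0 0 0.109 -0.754 0 1;0 0 0 0.109 -0.754 0 1;0 0 0 0.109 -0.754 0 1"

```text
time: 36.38
eef_pos: [0.5263, 0.3149, 0.235]
tcp_rot: [0.996, 0.092, -0.0, 0.001]
contact_force: [-0.1, -0.2, 0.1]
opening: 1.001
finger_force: 0.0
```

Run:
```python
from h import *
a=cam('top')['image'][190:270,340:440,::-1];b=cam('scene')['image'][240:320,100:200,::-1]
cv2.imwrite('pics/p7.png',np.hstack([cv2.resize(x,None,fx=4,fy=4,interpolation=2) for x in(a,b)]))
s=ctrl.get_state();print(s['eef_pos'],s['tcp_rot'],s['opening'])
```

```text
[0.5262032  0.31491664 0.23521765] [ 9.95822282e-01  9.13120778e-02 -8.94902058e-05  2.79876780e-04] 1.0015675477963821
```

View pics/p7.png

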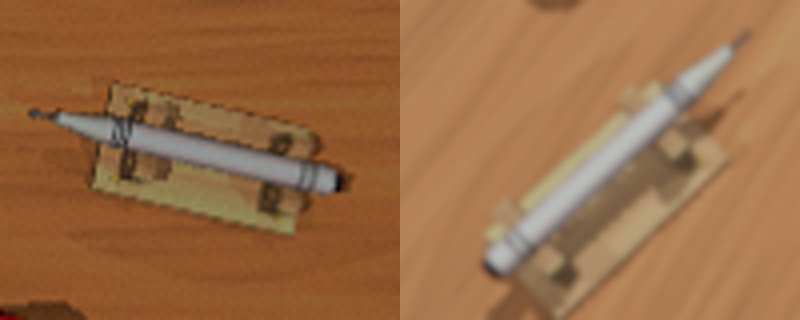

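```bash
python3 - <<'E'
from h import *
T=cam('top');S=cam('scene')
ut=lambda p:(np.array(p)+.5)/4-.5+[340,190]; us=lambda p:(np.array(p)+.5)/4-.5+[100,240]
P,e=tri(T,ut((31,112)),S,us((347,34)));B,e2=tri(T,ut((344,182)),S,us((89,268)))
print(P,e,B,e2);d=P-B;m=B+d*70/185-[.4896,-.3186,.046];a=-.251
print(np.linalg.norm(d),np.arctan2(-d[0],d[1]),'off x,y,z',m[0]*np.cos(a)+m[1]*np.sin(a),-m[0]*np.sin(a)+m[1]*np.cos(a),m[2])
E
C=.5258,.317; B=.411,.267; A=.4215,.3866; J=.5226,.046; N=.5407,-.048; G=.4843,-.0097
python3 w.py $C,.225,.186 $N,.225,.186; python3 w.py $N,.235,.186 $B,.235,.186; python3 w.py $B,.225,.186 $J,.225,.186; python3 w.py $J,.235,.186 $A,.235,.186;  python3 w.py $A,.225,.186 $G,.225,.186
```

```text
[ 0.51708153 -0.20330862  0.04588784] 0.0022614935358567906 [ 0.47447869 -0.3873707   0.05478255] 0.0014541119830282579
0.18913743052023452 -0.2274536927384679 off x,y,z 0.0007502104682623365 0.0010950589080332622 0.005416982242506516
[ 0.5407 -0.048   0.225   0.186 ] calls 2: turn -0.0000 shift [-0.132  0.904 -0.   ] rows/call 2.9
[0.411 0.267 0.235 0.186] calls 2: turn -0.0000 shift [-0.173 -0.834 -0.   ] rows/call 2.7
[0.5226 0.046  0.225  0.186 ] calls 2: turn -0.0000 shift [ 0.172  0.595 -0.   ] rows/call 2.0
[0.4215 0.3866 0.235  0.186 ] calls 2: turn -0.0000 shift [-0.091 -0.884 -0.   ] rows/call 2.8
[ 0.4843 -0.0097  0.225   0.186 ] calls 3: turn -0.0000 shift [-0.019  0.668 -0.   ] rows/call 2.1
```

The handpiece sits in both forks, offset about 1 mm across and along, yaw error 0.02 rad (the butt's z reading had the same bias in the tray). Now the tin goes back.

Emit:
send_rows:
  moves: "0 0 0 0 0 0.3 1;0 0 0 0 0 0.6 1;0 0 0 0 0 0.75 1;0 0 0 0 0 0.8 1;0 0 0 0 0 0.8 1;0 0 0 0 0 0.8 1"

```text
time: 37.33
eef_pos: [0.5271, 0.3173, 0.0777]
tcp_rot: [0.996, 0.092, 0.002, -0.001]
contact_force: [0.4, -0.1, -0.1]
opening: 1.004
finger_force: 0.0
```

Emit:
send_rows:
  moves: "0 0 0 0 0 0 -1;0 0 0 0 0 0 -1;0 0 0 0 0 0 -1;0 0 0 0 0 0 -1;0 0 0 0 0 0 -1;0 0 0 0 0 0 -1;0 0 0 0 0 0 -1"

```text
time: 38.2
eef_pos: [0.5263, 0.3173, 0.0767]
tcp_rot: [0.996, 0.092, 0.001, -0.0]
contact_force: [-0.7, 1.0, 6.3]
opening: 0.6
finger_force: 42.4
```

Emit:
send_rows:
  moves: "0 0 0 0 0 -0.1 -1;0 0 0 0 0 -0.3 -1;0 0 0 0 0 -0.5 -1;0 0 0 0 0 -0.7 -1;0 0 0 0 0 -0.75 -1;0 0 0 0 0 -0.75 -1"

```text
time: 38.95
eef_pos: [0.5252, 0.3166, 0.2249]
tcp_rot: [0.996, 0.092, -0.0, 0.0]
contact_force: [0.1, -0.0, -3.1]
opening: 0.6
finger_force: 42.6
```

Emit:
send_rows:
  moves: "0 0 0 -0.02 0.15 0 -1;0 0 0 -0.05 0.35 0 -1;0 0 0 -0.08 0.55 0 -1;0 0 0 -0.11 0.75 0 -1;0 0 0 -0.132 0.904 0 -1"

```text
time: 39.58
eef_pos: [0.5311, 0.1326, 0.2219]
tcp_rot: [0.996, 0.092, -0.003, 0.0]
contact_force: [0.1, -0.0, -4.2]
opening: 0.599
finger_force: 43.0
```

Emit:
send_rows:
  moves: "0 0 0 -0.03 0.2 0 -1;0 0 0 -0.06 0.4 0 -1;0 0 0 -0.09 0.6 0 -1;0 0 0 -0.12 0.8 0 -1;0 0 0 -0.132 0.904 0 -1;0 0 0 -0.132 0.904 0 -1;0 0 0 -0.132 0.904 0 -1"

```text
time: 40.45
eef_pos: [0.5397, -0.0474, 0.2243]
tcp_rot: [0.996, 0.093, -0.001, -0.001]
contact_force: [-1.1, 0.8, -3.9]
opening: 0.603
finger_force: 43.1
```

Emit:
send_rows:
  moves: "0 0 0 0 0 0.2 -1;0 0 0 0 0 0.45 -1;0 0 0 0 0 0.65 -1;0 0 0 0 0 0.73 -1;0 0 0 0 0 0.75 -1;0 0 0 0 0 0.75 -1;0 0 0 0 0 0.75 -1"

```text
time: 41.32
eef_pos: [0.541, -0.0483, 0.0763]
tcp_rot: [0.996, 0.093, 0.001, 0.0]
contact_force: [-0.3, -0.7, -4.3]
opening: 0.6
finger_force: 43.4
```

Emit:
send_rows:
  moves: "0 0 0 0 0 0.008 -1;0 0 0 0 0 0.008 -1;0 0 0 0 0 0.008 -1"

```text
time: 41.7
eef_pos: [0.5412, -0.0483, 0.0762]
tcp_rot: [0.996, 0.092, 0.001, 0.0]
contact_force: [-3.5, 2.1, 6.4]
opening: 0.594
finger_force: 44.1
```

Emit:
send_rows:
  moves: "0 0 0 0 0 0 1;0 0 0 0 0 0 1;0 0 0 0 0 0 1;0 0 0 0 0 0 1;0 0 0 0 0 0 1;0 0 0 0 0 -0.2 1;0 0 0 0 0 -0.5 1;0 0 0 0 0 -0.808 1;0 0 0 0 0 -0.808 1"

```text
time: 42.82
eef_pos: [0.5436, -0.0492, 0.2426]
tcp_rot: [0.996, 0.092, 0.006, 0.002]
contact_force: [-0.2, -0.1, -0.1]
opening: 1.001
finger_force: 0.0
```

Emit:
send_rows:
  moves: "0 0 0 -0.06 -0.3 0 1;0 0 0 -0.12 -0.6 0 1;0 0 0 -0.173 -0.834 0 1;0 0 0 -0.173 -0.834 0 1"

```text
time: 43.32
eef_pos: [0.4736, 0.1116, 0.234]
tcp_rot: [0.996, 0.095, -0.001, -0.0]
contact_force: [0.1, -0.4, 0.4]
opening: 1.001
finger_force: 0.0
```

Emit:
send_rows:
  moves: "0 0 0 -0.06 -0.3 0 1;0 0 0 -0.12 -0.6 0 1;0 0 0 -0.173 -0.834 0 1;0 0 0 -0.173 -0.834 0 1;0 0 0 -0.173 -0.834 0 1;0 0 0 -0.173 -0.834 0 1"

```text
time: 44.08
eef_pos: [0.4115, 0.2656, 0.235]
tcp_rot: [0.996, 0.091, -0.0, 0.0]
contact_force: [0.0, -0.6, -0.1]
opening: 1.001
finger_force: 0.0
```

Emit:
send_rows:
  moves: "0 0 0 0 0 0.3 1;0 0 0 0 0 0.6 1;0 0 0 0 0 0.75 1;0 0 0 0 0 0.8 1;0 0 0 0 0 0.8 1;0 0 0 0 0 0.8 1"

```text
time: 44.82
eef_pos: [0.4124, 0.2672, 0.0772]
tcp_rot: [0.996, 0.092, 0.002, -0.0]
contact_force: [-0.2, -0.2, -0.4]
opening: 0.998
finger_force: 0.0
```

Emit:
send_rows:
  moves: "0 0 0 0 0 0 -1;0 0 0 0 0 0 -1;0 0 0 0 0 0 -1;0 0 0 0 0 0 -1;0 0 0 0 0 0 -1;0 0 0 0 0 0 -1;0 0 0 0 0 0 -1"

```text
time: 45.7
eef_pos: [0.4115, 0.2671, 0.0767]
tcp_rot: [0.996, 0.093, 0.001, -0.0]
contact_force: [-1.0, -1.5, 6.9]
opening: 0.607
finger_force: 41.4
```

Emit:
send_rows:
  moves: "0 0 0 0 0 -0.1 -1;0 0 0 0 0 -0.3 -1;0 0 0 0 0 -0.5 -1;0 0 0 0 0 -0.7 -1;0 0 0 0 0 -0.75 -1;0 0 0 0 0 -0.75 -1"

```text
time: 46.45
eef_pos: [0.4104, 0.2668, 0.2246]
tcp_rot: [0.996, 0.092, -0.0, 0.0]
contact_force: [-0.3, 0.3, -4.1]
opening: 0.611
finger_force: 42.0
```

Emit:
send_rows:
  moves: "0 0 0 0.04 0.15 0 -1;0 0 0 0.1 0.35 0 -1;0 0 0 0.16 0.55 0 -1;0 0 0 0.172 0.595 0 -1"

```text
time: 46.95
eef_pos: [0.466, 0.1543, 0.2223]
tcp_rot: [0.996, 0.091, -0.002, 0.0]
contact_force: [0.3, -0.2, -1.6]
opening: 0.61
finger_force: 42.1
```

Emit:
send_rows:
  moves: "0 0 0 0.05 0.2 0 -1;0 0 0 0.12 0.4 0 -1;0 0 0 0.16 0.55 0 -1;0 0 0 0.172 0.595 0 -1;0 0 0 0.172 0.595 0 -1;0 0 0 0.172 0.595 0 -1"

```text
time: 47.7
eef_pos: [0.5214, 0.0467, 0.2246]
tcp_rot: [0.996, 0.093, -0.001, -0.0]
contact_force: [-1.2, -0.2, -2.5]
opening: 0.606
finger_force: 42.3
```

Emit:
send_rows:
  moves: "0 0 0 0 0 0.2 -1;0 0 0 0 0 0.45 -1;0 0 0 0 0 0.65 -1;0 0 0 0 0 0.73 -1;0 0 0 0 0 0.75 -1;0 0 0 0 0 0.75 -1;0 0 0 0 0 0.75 -1"

```text
time: 48.58
eef_pos: [0.5233, 0.0458, 0.0765]
tcp_rot: [0.996, 0.093, 0.002, 0.0]
contact_force: [-0.6, 0.8, -1.0]
opening: 0.607
finger_force: 42.7
```

Emit:
send_rows:
  moves: "0 0 0 0 0 0.004 -1;0 0 0 0 0 0.006 -1;0 0 0 0 0 0.006 -1"

```text
time: 48.95
eef_pos: [0.5236, 0.0458, 0.0765]
tcp_rot: [0.996, 0.092, 0.001, -0.0]
contact_force: [-2.8, 1.0, 7.0]
opening: 0.605
finger_force: 43.4
```

Jar is down. Release it and fetch the glue bottle.

Emit:
send_rows:
  moves: "0 0 0 0 0 0 1;0 0 0 0 0 0 1;0 0 0 0 0 0 1;0 0 0 0 0 0 1;0 0 0 0 0 0 1;0 0 0 0 0 -0.2 1;0 0 0 0 0 -0.5 1;0 0 0 0 0 -0.806 1;0 0 0 0 0 -0.806 1"

```text
time: 50.08
eef_pos: [0.5256, 0.0453, 0.2424]
tcp_rot: [0.996, 0.092, 0.007, 0.001]
contact_force: [-0.1, -0.6, 0.7]
opening: 1.002
finger_force: 0.0
```

Emit:
send_rows:
  moves: "0 0 0 -0.03 -0.3 0 1;0 0 0 -0.06 -0.6 0 1;0 0 0 -0.091 -0.884 0 1;0 0 0 -0.091 -0.884 0 1"

```text
time: 50.58
eef_pos: [0.4698, 0.2189, 0.2339]
tcp_rot: [0.995, 0.095, -0.001, -0.0]
contact_force: [0.4, -0.0, -0.4]
opening: 0.998
finger_force: 0.0
```

Emit:
send_rows:
  moves: "0 0 0 -0.03 -0.3 0 1;0 0 0 -0.06 -0.6 0 1;0 0 0 -0.091 -0.884 0 1;0 0 0 -0.091 -0.884 0 1;0 0 0 -0.091 -0.884 0 1;0 0 0 -0.091 -0.884 0 1"

```text
time: 51.32
eef_pos: [0.4221, 0.3849, 0.2349]
tcp_rot: [0.996, 0.091, -0.0, 0.0]
contact_force: [0.3, -0.3, 0.8]
opening: 1.0
finger_force: 0.0
```

Emit:
send_rows:
  moves: "0 0 0 0 0 0.3 1;0 0 0 0 0 0.6 1;0 0 0 0 0 0.75 1;0 0 0 0 0 0.8 1;0 0 0 0 0 0.8 1;0 0 0 0 0 0.8 1"

```text
time: 52.08
eef_pos: [0.4229, 0.387, 0.0775]
tcp_rot: [0.996, 0.092, 0.002, -0.001]
contact_force: [0.6, -0.2, 0.5]
opening: 0.998
finger_force: 0.0
```

Emit:
send_rows:
  moves: "0 0 0 0 0 0 -1;0 0 0 0 0 0 -1;0 0 0 0 0 0 -1;0 0 0 0 0 0 -1;0 0 0 0 0 0 -1;0 0 0 0 0 0 -1;0 0 0 0 0 0 -1"

```text
time: 52.95
eef_pos: [0.4221, 0.3872, 0.0768]
tcp_rot: [0.996, 0.092, 0.001, -0.001]
contact_force: [-1.1, 0.4, 5.9]
opening: 0.592
finger_force: 41.5
```

Emit:
send_rows:
  moves: "0 0 0 0 0 -0.1 -1;0 0 0 0 0 -0.3 -1;0 0 0 0 0 -0.5 -1;0 0 0 0 0 -0.7 -1;0 0 0 0 0 -0.75 -1;0 0 0 0 0 -0.75 -1"

```text
time: 53.7
eef_pos: [0.4211, 0.3862, 0.225]
tcp_rot: [0.996, 0.092, -0.0, 0.0]
contact_force: [0.4, 0.4, -3.0]
opening: 0.595
finger_force: 42.7
```

Emit:
send_rows:
  moves: "0 0 0 0 0.15 0 -1;0 0 0 -0.01 0.35 0 -1;0 0 0 -0.019 0.55 0 -1;0 0 0 -0.019 0.668 0 -1"

```text
time: 54.2
eef_pos: [0.4408, 0.2523, 0.222]
tcp_rot: [0.996, 0.092, -0.003, 0.001]
contact_force: [-0.5, 0.3, -2.1]
opening: 0.594
finger_force: 42.8
```

Emit:
send_rows:
  moves: "0 0 0 0 0.2 0 -1;0 0 0 -0.01 0.4 0 -1;0 0 0 -0.019 0.6 0 -1;0 0 0 -0.019 0.668 0 -1"

```text
time: 54.7
eef_pos: [0.4618, 0.1207, 0.2226]
tcp_rot: [0.996, 0.091, -0.002, -0.0]
contact_force: [-0.0, 0.4, -2.8]
opening: 0.59
finger_force: 42.9
```

Emit:
send_rows:
  moves: "0 0 0 0 0.2 0 -1;0 0 0 -0.01 0.4 0 -1;0 0 0 -0.019 0.55 0 -1;0 0 0 -0.019 0.668 0 -1;0 0 0 -0.019 0.668 0 -1;0 0 0 -0.019 0.668 0 -1"

```text
time: 55.45
eef_pos: [0.4833, -0.0087, 0.2241]
tcp_rot: [0.996, 0.093, -0.001, -0.001]
contact_force: [-0.4, 0.3, -3.1]
opening: 0.591
finger_force: 43.0
```

Run:
```python
from h import *
b=cam('scene')['image'][110:260,160:320,::-1]
cv2.imwrite('pics/p8.png',cv2.resize(b,None,fx=4,fy=4,interpolation=2))
s=ctrl.get_state();print(s['eef_pos'],s['tcp_rot'],s['opening'])
```

```text
[ 0.48337264 -0.00855074  0.224426  ] [ 9.95680992e-01  9.28353679e-02 -7.99960405e-04 -5.62589317e-04] 0.5915814896320655
```

View pics/p8.png

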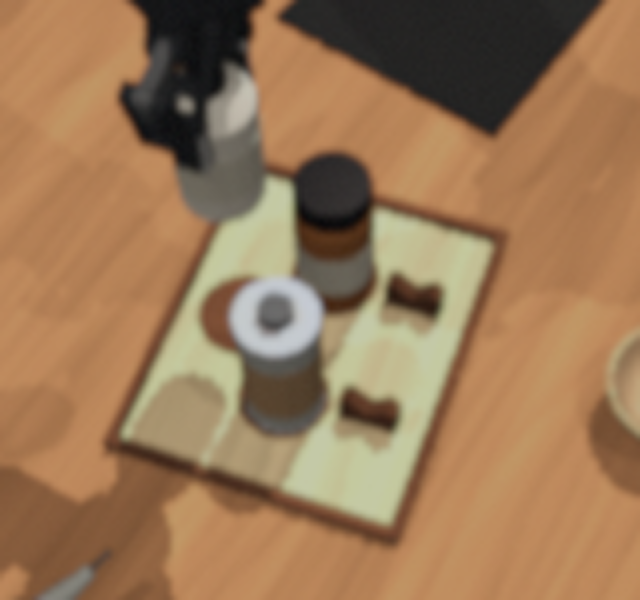

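Tin at (283,400) and jar at (335,280) are upright on their marks. The glue bottle hangs straight above its mark at (240,320), so I'll set it down.

Emit:
send_rows:
  moves: "0 0 0 0 0 0.2 -1;0 0 0 0 0 0.45 -1;0 0 0 0 0 0.65 -1;0 0 0 0 0 0.73 -1;0 0 0 0 0 0.75 -1;0 0 0 0 0 0.75 -1;0 0 0 0 0 0.75 -1"

```text
time: 56.38
eef_pos: [0.485, -0.0096, 0.0765]
tcp_rot: [0.996, 0.093, 0.001, 0.0]
contact_force: [-0.4, 1.2, 0.1]
opening: 0.594
finger_force: 43.3
```

Emit:
send_rows:
  moves: "0 0 0 0 0 0.004 -1;0 0 0 0 0 0.005 -1;0 0 0 0 0 0.005 -1"

```text
time: 56.75
eef_pos: [0.4853, -0.0096, 0.0765]
tcp_rot: [0.996, 0.092, 0.001, 0.0]
contact_force: [-2.4, 2.4, 7.5]
opening: 0.591
finger_force: 43.9
```

Emit:
send_rows:
  moves: "0 0 0 0 0 0 1;0 0 0 0 0 0 1;0 0 0 0 0 0 1;0 0 0 0 0 0 1;0 0 0 0 0 0 1;0 0 0 0 0 -0.2 1;0 0 0 0 0 -0.5 1;0 0 0 0 0 -0.9 1;0 0 0 0 0 -0.9 1"

```text
time: 57.88
eef_pos: [0.486, -0.0101, 0.2598]
tcp_rot: [0.996, 0.092, 0.004, 0.002]
contact_force: [-0.4, -0.2, 0.4]
opening: 0.998
finger_force: 0.0
```

Emit:
send_rows:
  moves: "0 0 0 0 -0.3 0 1;0 0 0 0 -0.6 0 1;0 0 0 0 -0.9 0 1;0 0 0 0 -0.9 0 1"

```text
time: 58.38
eef_pos: [0.449, 0.1705, 0.253]
tcp_rot: [0.995, 0.096, -0.001, -0.0]
contact_force: [-0.1, -0.0, 0.1]
opening: 1.006
finger_force: 0.0
```

Emit:
send_rows:
  moves: "0 0 0 0 -0.3 0 1;0 0 0 0 -0.6 0 1;0 0 0 0 -0.7 0 1;0 0 0 0 -0.7 0 1;0 0 0 0 -0.7 0 1;0 0 0 0 -0.7 0 1"

```text
time: 59.12
eef_pos: [0.4255, 0.3037, 0.2541]
tcp_rot: [0.996, 0.091, -0.0, 0.0]
contact_force: [-0.3, -0.2, 0.0]
opening: 1.004
finger_force: 0.0
```

Run:
```python
from h import *
a=cam('top')['image'][160:265,205:345,::-1];b=cam('scene')['image'][140:325,115:295,::-1]
a=cv2.resize(a,None,fx=3,fy=3,interpolation=2);b=cv2.resize(b,None,fx=2,fy=2,interpolation=2)
o=np.zeros((370,780,3),np.uint8);o[:315,:420]=a;o[:370,420:]=b;cv2.imwrite('pics/p9.png',o)
# shift of each container vs the first top picture, by template matching
A=cv2.imread('pics/top0.png');B=cam('top')['image'][:,:,::-1].copy()
for n,(x,y) in dict(tin=(285,206),jar=(245,214),glue=(269,231)).items():
    t=A[y-11:y+12,x-11:x+12];r=cv2.matchTemplate(B[y-18:y+19,x-18:x+19],t,cv2.TM_CCOEFF_NORMED);_,v,_,l=cv2.minMaxLoc(r);print(n,'px shift',np.array(l)-7,round(v,3))
```

```text
tin px shift [ 0 -1] 0.927
jar px shift [ 0 -1] 0.933
glue px shift [0 0] 0.913
```

View pics/p9.png

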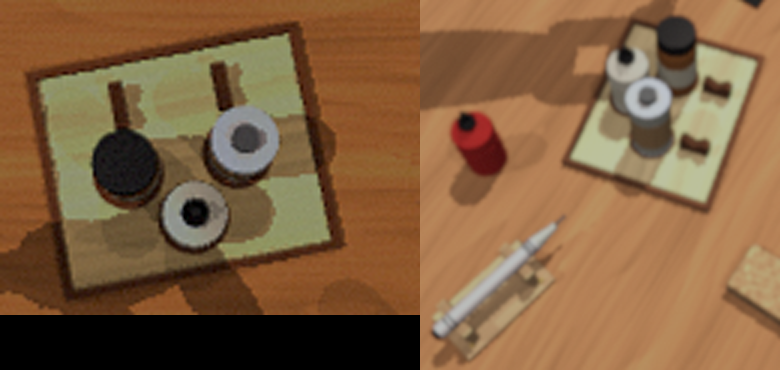

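The tin, jar and glue are upright within about 1 px (2–3 mm) of where they started, and the handpiece is in the cradle, (435,330) to (563,217). Handing in.

```bash
python3 -c "
from plant import ctrl
print(ctrl.sign_off())"
```

```text
the job is handed in; nothing more can be done
None
```

I've handed in the job at 59 s: the handpiece lies in both cradle forks, and the glue bottle, tin and jar stand upright on their marks, within about 3 mm of where they started by the top camera; the hand-in returned no verdict.

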